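Pop the touch-latch lid of the parts case

TASK

The small cardboard carton has been left on the blue push-to-open lid. With a shut fingertip, push the carton sideways along the case top until it stands clear of the lid on the grey deck beside it, then press the white dot on the blue lid until the catch lets go, and back off so that the spring raises the lid ajar. Only push and press: do not pick the carton up or tip it over, keep the yellow lid shut and leave the other things alone.

Things in the scene. Friction and masses are not known exactly. Their poses are not given: they have to be found in the camera images.
- blue_case: Black steel parts case fixed to the bench, 200 (x) x 290 (y) x 98 high; origin at the centre of its underside; front towards -x. Right part (own y -145 to 0): a bay under the blue lid. Left part (own y 0 to +145): flat grey deck at height 98, a lip 5 wide and 8 high on its front, left and back edges, none towards the lid. The carton starts on the blue lid and belongs on this case's deck.
- yellow_case: Black steel parts case fixed to the bench, 200 (x) x 290 (y) x 98 high; origin at the centre of its underside; front towards -x. Right part (own y -145 to 0): a bay under a yellow lid. Left part (own y 0 to +145): flat grey deck at height 98, a lip 5 wide and 8 high on its front, left and back edges, none towards the lid. Not to be opened; either case may stand on the left.
- blue_lid (a joint): hinge of the blue lid, rad: 0 shut and latched, positive with the front edge up, about 0.42 when sprung ajar. Touch latch: pressed down at the dot it yields at 5 to 7 N; the catch lets go once the dot is about 5 mm down (joint -0.035), the hard stop is at 11 mm (-0.075). When the finger leaves, the spring lifts the lid in about 1 s. A shorter press leaves it latched and may be repeated.
- blue_hinge (a point): middle of the blue lid's hinge line along its back edge, own x +88, y -70, z 96 of the blue case. The lid is a steel plate 178 (x) x 134 (y) x 6, top at height 100 (2 above deck and case walls), from own x -90 to +88, y -137 to -3. It rises at its front (-x) edge, to some 72 above the case. Pulling does not open it; the carton's weight does not release it.
- blue_mark (a point): centre of the white dot, 26 across, on top of the blue lid: 30 behind the lid's front edge, midway across (own x -60, y -70, z 100 of the blue case when shut). The carton may cover it at the start. It moves with the lid.
- yellow_lid (a joint): hinge of the yellow lid, rad: 0 shut; built, sized and latched like the blue lid; to stay shut.
- carton: loose brown cardboard carton with a pale tape stripe across its top, 90 (x) x 65 (y) x 55 high, 0.15 to 0.3 kg; origin at the centre of its underside; starts on the blue lid (underside at height 100), turned up to 0.25 rad relative to the case. It slides readily; the lid holds while it slides.
- jar: jar with a red cap, 48 across, 50 high, on the yellow case's deck; origin under its centre. Bystander.
- coupling: aluminium conduit coupling (tube), 34 across, 35 high, on the yellow case's deck; origin under its centre. Bystander.
- screwdriver: screwdriver lying on the bench. Bystander.
- scoop_bin: small open blue plastic bin, 110 x 80 x 50 high, on the bench at the right. Bystander.
- small_box: white box with an orange band, 70 x 50 x 60 high, on the bench at the left. Bystander.
- mug: white mug, 80 across, 90 high, on the bench at the left. Bystander.
Mind the look-alikes: they are no part of the job. Leave any green look-alike of the carton alone.

How it is judged:
By the outcome, as a careful person would: the job done as asked, in the order asked, and still so for the second after the job is handed in, with the robot touching nothing.
It also fails if it takes over 48 s, if anything falls off the work surface, if the arm or the gripper's body presses on something with over 40 N, if the wrist force passes 120 N, or if a joint passes its speed limit or range.

ROBOT

A 6-joint arm with a two-finger parallel gripper is mounted at the origin on the work surface. World frame = base frame: x ahead of the robot, y to its left, z up, the work surface at z = 0. Lengths are in mm, angles in rad, forces in N, time in s.
With the tool pointing down it reaches from about 275 to 750 mm from the base axis. Payload 10.2 kg.
Tool frame: the origin (TCP) lies at the very end of the fingers, on their centre line; the grasp point (between the pads) lies 19 mm behind it; z points along the fingers, y is the direction in which the jaws open and shut (so a half turn about z gives the same grasp; the last joint's range is limited). The gripper opens to 85 mm and grips with 20 to 120 N. Pads are 22 mm wide; open, the fingers measure 114 mm over their backs; the gripper's body (76 mm by 85 mm) begins 54 mm behind the grasp point. The pads swing forward as they close: fully open they stand 13 mm farther back than shut.
Start: joints at [0.959, 0.313, 1.498, -0, 1.331, -0.223], TCP at [199.029, 485.817, 198.794] pointing down, gripper open.
Joint ranges: [-2.94, 2.94], [-0.97, 2.17], [0.19, 2.56], [-1.23, 4.37], [0.02, 3.11], [-2.88, 2.88]. Speed limits (rad/s): [2.39, 2.39, 3.01, 3.14, 3.14, 3.14].

INTERFACE

Orientations are given as a unit quaternion [w, x, y, z].
In Python, from rig import * gives the robot as it stands. The module is installed in compiled form; this text tells all that it offers.
- The arm moves only by the shell command python3 -m crank 'ROWS' [FORCE]. ROWS is a JSON object of lists of equal length, an entry for each row: "dp": the shift along the world's x, y, z in cm, a list of three; "delta_rot": the turn, a rotation vector about the world's x, y, z in degrees, a list of three; "claw": the closure in counts, from 0 (fully open) to 255 (shut). A call has 1 to 10 rows; each row shifts and turns the commanded pose from where the row before left it; what a row does not reach is not made up. A row lasts 1/10 s, in which the tool goes at most 50 mm and 8.59 degrees, less where a joint would pass 70% of its speed; a pose out of reach is approached as far as the arm can. A call is refused whole if a number of a shift passes 5 or a number of a turn 8.59, either way. A call with a gripper value outside its range is refused whole. The fingers move at their own pace and stop on an object; FORCE is the grip in N (left out, the last holds). Time passes only in rows, so rows that do not move let the fingers close. It gives the time, the measured TCP pose, the force and the opening at its end, in the units of the state.
- sense(): the state, without advancing time (a new reading comes with each control period).
- capture(name): name is "scene" or "top" or "wrist"; returns (picture, depth): 384x512x3 uint8, red, green, blue; 384x512 float32, mm along the optical axis (not along the pixel's ray), 0 where there is no reading.
- camera_model(name): a dict with "fx", "fy", "cx", "cy" (pixels), "cam_to_world" (4x4, takes a point from camera to world coordinates); the wrist camera has in their place "T_tool_cam" (4x4, takes a point from camera to tool coordinates, whose origin is the TCP and whose axes are the flange's). Camera axes: x right, y up, looking along -z (the intrinsics and any distortion apply to the point x, -y, -z); pixel columns grow to the right and rows downward; lengths in mm; the calibration is good to about 2 mm. A picture is of the moment at which its call begins: read the wrist's pose just before it. camera_model takes no time and is no camera call.
- finish_job(): hands the job in, once; it reports no verdict.
Trained networks look in the newest picture that a camera, given by its name, has taken for a name from the list of things; names that differ only in an ending like _2 or _b are one class to them, and where a whole thing is asked for, a point or a joint stands for the part that bears it (a point fixed in the world has none). Each returns a list of dicts, best first, with "p" (0 to 1); they miss things now and then, are a little off and sometimes report something else, mostly with a low value. They report only what shows in the picture. A call takes as long as a camera call. They do not tell look-alikes from the thing itself.
- boxes_of(camera, target): "centre" ([column, row] in pixels, amid what is visible of it).
- masks_of(camera, target): "region" (384x512 bool, what is visible of it) and "centre" ([column, row] in pixels, amid what is visible of it).
- pinpoint(camera, target): "centre" ([column, row] in pixels: a listed point, or the origin of a listed thing).
The state is a dict: "time_s": time; "joints": joint angles; "dq": joint speeds; "tau": joint torques, N m; "eef_pos": TCP position; "ee_rot": TCP orientation; "force": force on the tool from outside, world axes, zero at the start; "wrist_torque": the same for the moment, N m; "grip_width": opening from 0.0 (shut) to 1.0 (fully open).
Only numpy, scipy, OpenCV 4.12 (cv2) and the standard library are available. Lean on these libraries where they do the work, as an engineer would, in place of code of your own. Each camera call takes 0.05 s, during which the arm holds its last target.

## Working session

There is one attempt and no reset: what is moved stays moved. The work goes in short steps, Python scripts to look and compute and a shell command to move; the robot and the scene stay as the last step left them, time stands still between calls to the robot, and variables do not carry over. Pictures are saved under pics/ and viewed, and the job is handed in when it is done.

```bash
mkdir -p pics
cat > h.py <<'E'
from rig import *
import numpy as np, cv2
def save(n,f):
    p,d=capture(n); cv2.imwrite('pics/'+f,cv2.cvtColor(p,cv2.COLOR_RGB2BGR)); return p,d
def world(cam,m,u,v,d):
    # m camera model
    x=(u-m['cx'])/m['fx']*d; y=(v-m['cy'])/m['fy']*d
    P=np.array([x,-y,-d,1.0]); return (np.array(m['cam_to_world'])@P)[:3]
E
python3 - <<'E'
from h import *
for n in('scene','top'):
    p,d=save(n,n+'0.png'); np.save(n+'0.npy',d)
    m=camera_model(n); print(n,{k:(np.round(v,3).tolist()) for k,v in m.items()})
s=sense(); print(s)
E
```

```text
scene {'fx': 470.974, 'fy': 470.974, 'cx': 254.093, 'cy': 191.484, 'cam_to_world': [[0.461, -0.496, 0.736, 1638.329], [0.888, 0.264, -0.378, -602.896], [-0.007, 0.827, 0.562, 948.412], [0.0, 0.0, 0.0, 1.0]]}
top {'fx': 401.878, 'fy': 401.878, 'cx': 255.67, 'cy': 192.085, 'cam_to_world': [[-0.014, 0.997, -0.078, 361.737], [-1.0, -0.013, 0.002, 17.658], [0.001, 0.078, 0.997, 1351.182], [0.0, 0.0, 0.0, 1.0]]}
{'time_s': 0.1, 'joints': array([ 9.58598690e-01,  3.13390938e-01,  1.49837799e+00,  1.17717623e-05,
        1.33099445e+00, -2.23382378e-01]), 'dq': array([-7.63899712e-04, -1.52428199e-03, -1.50042642e-03,  1.30003762e-04,
       -8.80779288e-04, -1.05879914e-06]), 'tau': array([ 3.32526972e-03, -4.12906194e+01, -2.60142249e+01, -1.12959863e-04,
        3.03686742e-03,  3.09858490e-05]), 'eef_pos': array([198.86318634, 485.58587401, 198.28756049]), 'ee_rot': array([-2.42731540e-04,  1.93186699e-01,  9.81161840e-01, -5.32696363e-04]), 'force': array([ 0.64575038, -0.32624635, -1.2074012 ]), 'wrist_torque': array([-0.00577724, -0.02925627, -0.0618868 ]), 'grip_width': 0.9983629806256885}
```

View pics/scene0.png

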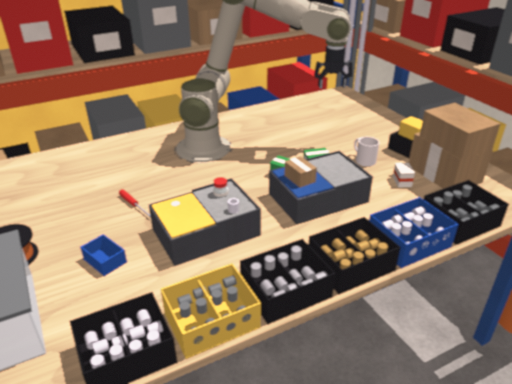

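View pics/top0.png

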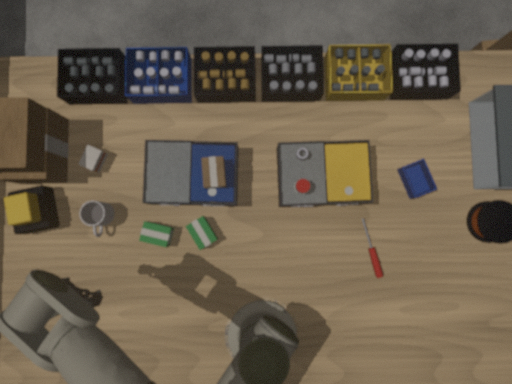

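The top view shows the blue case around (191,172), with its deck on the left. The carton is at (213,171) on the lid, the dot is at (212,191), and two green cartons stand in front at (157,233) and (201,232). Next I'll measure these positions.

Run:
```python
from h import *
p,d=save('top','top1.png'); m=camera_model('top')
big=cv2.resize(cv2.cvtColor(p[125:265,120:260],cv2.COLOR_RGB2BGR),(700,700),interpolation=cv2.INTER_CUBIC); big=cv2.resize(big,(600,600)); cv2.imwrite('pics/crop1.png',big)
T=np.array(m['cam_to_world'])
v,u=np.mgrid[0:384,0:512]
W=np.stack([(u-m['cx'])/m['fx']*d,-(v-m['cy'])/m['fy']*d,-d,np.ones_like(d)],-1)@T.T
W=W[...,:3]; np.save('W.npy',W)
hsv=cv2.cvtColor(p,cv2.COLOR_RGB2HSV)
reg=np.zeros(d.shape,bool); reg[130:215,135:248]=1
def rect(mask,name):
    P=W[mask][:,:2].astype(np.float32)
    r=cv2.minAreaRect(P); print(name,mask.sum(),np.round(r[0],1),np.round(r[1],1),round(r[2],2),'z',np.median(W[mask][:,2]).round(1)); print(np.round(cv2.boxPoints(r),0).tolist())
z=W[...,2]
rect(reg&(z>140)&(z<175)&(d>0),'carton')
rect(reg&(z>88)&(z<175)&(d>0),'case')
rect(reg&(hsv[...,0]>105)&(hsv[...,0]<125)&(hsv[...,1]>150)&(z>85)&(z<110),'lid')
for t in('blue_mark','blue_hinge','carton','blue_case','blue_lid'):
    for r in pinpoint('top',t)[:3]:
        c=r['centre']; print(t,r['p'],c, world('top',m,*c,d[int(c[1]),int(c[0])]).round(1))
g=(hsv[...,0]>40)&(hsv[...,0]<85)&(hsv[...,1]>120); g[:, 260:]=0
n,l,st,ce=cv2.connectedComponentsWithStats(g.astype(np.uint8))
for i in range(1,n):
    if st[i,4]>50: print('green',ce[i],world('top',m,*ce[i],d[int(ce[i][1]),int(ce[i][0])]).round(0),st[i])
```

```text
carton 667 [518.9 143.6] [90.3 65.4] 4.4 z 155.1
[[471.0, 173.0], [476.0, 108.0], [566.0, 114.0], [561.0, 180.0]]
case 5721 [525.9 221.3] [291.4 200.8] 88.16 z 99.8
[[421.0, 79.0], [622.0, 72.0], [631.0, 364.0], [430.0, 370.0]]
lid 0 [0. 0.] [0. 0.] 0.0 z nan
[[0.0, 0.0], [0.0, 0.0], [0.0, 0.0], [0.0, 0.0]]
blue_mark 0.68 [212.7, 188.3] [472.2 147.5 117.9]
blue_hinge 0.56 [215.3, 147.1] [604.3 140.6  98.3]
carton 0.69 [156.5, 236.4] [325.5 334.9  55.8]
carton 0.65 [201.7, 234.0] [331.2 189.7  58.3]
carton 0.62 [213.2, 174.1] [510.9 141.3 160.1]
blue_case 0.66 [192.6, 176.3] [512.8 212.5  97.1]
  return _methods._mean(a, axis=axis, dtype=dtype,
  ret = ret.dtype.type(ret / rcount)
Traceback (most recent call last):
ValueError: it knows: blue_case, blue_hinge, blue_mark, carton, coupling, jar, mug, scoop_bin, screwdriver, small_box, yellow_case
```

View pics/crop1.png

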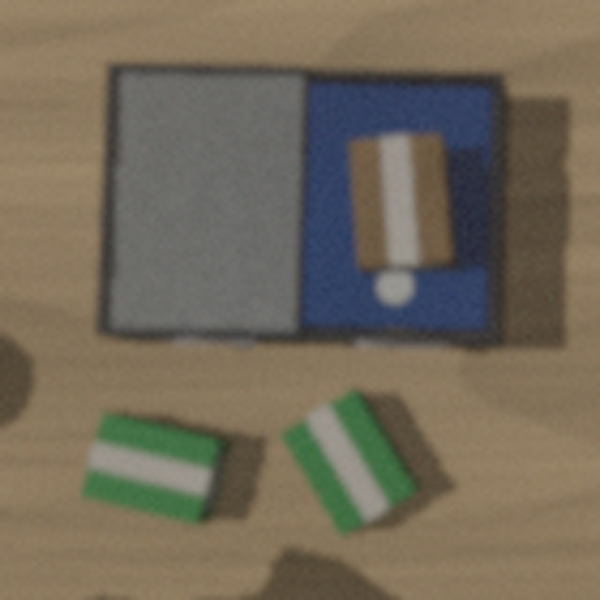

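```bash
python3 -m crank '{"dp":[[1.6,-2,1],[1.6,-2,1],[1.6,-2,1],[1.6,-2,0],[1.6,-2,0],[1.6,-2,0],[1.6,-2,0],[1.6,-2,0],[1.6,-2,0],[1.6,-2,0]],"delta_rot":[[0,0,-3.5],[0,0,-3.5],[0,0,-3.5],[0,0,-3.5],[0,0,-3.5],[0,0,-3.5],[0,0,-3.5],[0,0,-3.5],[0,0,-3.5],[0,0,-3.5]],"claw":[255,255,255,255,255,255,255,255,255,255]}' 30
python3 -m crank '{"dp":[[1.6,-2,0],[1.6,-2,0],[1.6,-2,0],[1.6,-2,0],[1.6,-2,0],[1.6,-2,0],[1.6,-2,0],[1.6,-2,0],[1.6,-2,0],[1.6,-2,0]],"delta_rot":[[0,0,-3.5],[0,0,-3.5],[0,0,-3.5],[0,0,-3.5],[0,0,-3.5],[0,0,-3.5],[0,0,-3.5],[0,0,-3.5],[0,0,-3.5],[0,0,-3.5]],"claw":[255,255,255,255,255,255,255,255,255,255]}'
python3 -m crank '{"dp":[[0,0,0],[0,0,0]],"delta_rot":[[0,0,0],[0,0,0]],"claw":[255,255]}'
python3 - <<'E'
from h import *
s=sense();print(s)
q=s['ee_rot'];a,b=q[1],q[2];print(np.degrees(np.arctan2(b*b-a*a,2*a*b)))
save('scene','scene2.png')
E
```

```text
time_s: 1.35
eef_pos: [359.6, 284.9, 228.9]
ee_rot: [0.0, 0.48, 0.877, 0.0]
force: [-0.6, 0.7, -0.3]
grip_width: 0.001
time_s: 2.35
eef_pos: [519.6, 84.9, 228.8]
ee_rot: [-0.0, 0.722, 0.692, -0.0]
force: [-0.5, -0.8, -0.8]
grip_width: -0.004
time_s: 2.55
eef_pos: [518.9, 85.8, 228.6]
ee_rot: [-0.0, 0.721, 0.693, -0.0]
force: [0.1, -0.5, -0.4]
grip_width: 0.002
{'time_s': 2.55, 'joints': array([-5.92773909e-02,  2.95161736e-01,  1.44346297e+00,  1.98709843e-04,
        1.40358195e+00, -1.96105176e-02]), 'dq': array([ 0.02169849, -0.01483266,  0.01065604,  0.0016979 , -0.00086619,
        0.00070866]), 'tau': array([-1.20649416e+00, -4.02064240e+01, -2.69046968e+01, -5.80971257e-02,
       -3.67611414e-02,  2.61393073e-02]), 'eef_pos': array([518.88978184,  85.7666083 , 228.56878026]), 'ee_rot': array([-2.91962648e-04,  7.21002590e-01,  6.92932292e-01, -1.36407329e-04]), 'force': array([ 0.1290287 , -0.49189153, -0.38700876]), 'wrist_torque': array([ 0.0387957 , -0.02968422,  0.01264648]), 'grip_width': 0.0022986203175401295}
-2.274642787357028
```

View pics/scene2.png

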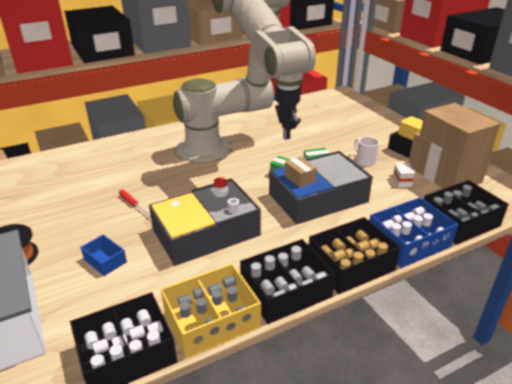

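Run:
```python
from h import *
for n in('scene','top'):
    m=camera_model(n)
    for P in([519,86,228],[519,143,155]):
        c=np.linalg.inv(m['cam_to_world'])@np.array(P+[1.]); print(n,m['cx']+m['fx']*c[0]/-c[2], m['cy']-m['fy']*c[1]/-c[2])
p,d=save('top','top2.png')
cv2.imwrite('pics/crop2.png',cv2.resize(cv2.cvtColor(p[100:280,100:340],cv2.COLOR_RGB2BGR),(800,600)))
```

```text
scene 285.94223995177373 147.01130832762072
scene 300.1696614499402 162.57627729689716
top 230.30255408051133 168.0286792875977
top 212.79682556677287 171.646079923969
```

View pics/crop2.png

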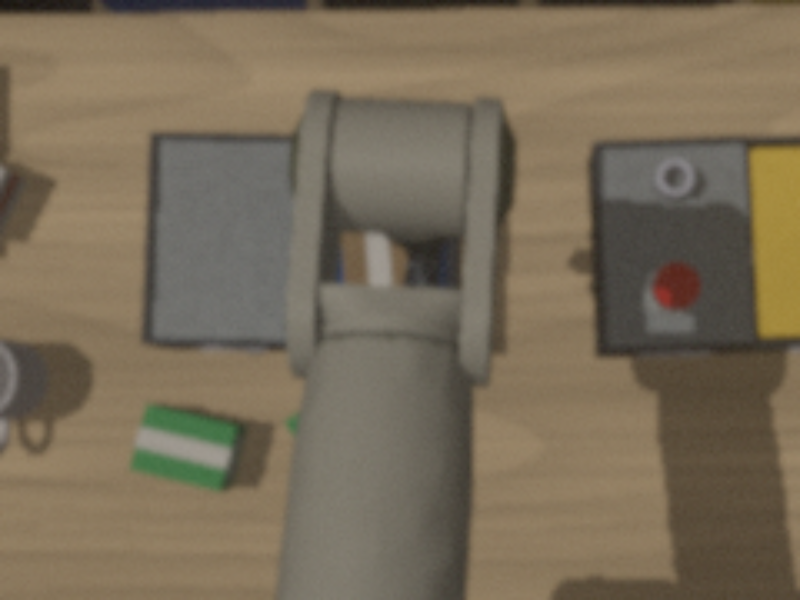

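The top view is blocked by the arm. I'll check the tip height in the scene camera, because it appears about 10 px higher than I predicted.

Run:
```python
from h import *
p,d=save('scene','scene3.png'); m=camera_model('scene')
cv2.imwrite('pics/crop3.png',cv2.resize(cv2.cvtColor(p[80:230,240:400],cv2.COLOR_RGB2BGR),(640,600),interpolation=cv2.INTER_CUBIC))
for v in range(100,160,4):
    print(v,[world('scene',m,u,v,d[v,u]).round(0).tolist() for u in (284,287,290)])
```

```text
100 [[540.0, 61.0, 400.0], [550.0, 65.0, 403.0], [557.0, 71.0, 404.0]]
104 [[543.0, 60.0, 389.0], [554.0, 63.0, 392.0], [558.0, 71.0, 392.0]]
108 [[518.0, 75.0, 363.0], [529.0, 79.0, 366.0], [555.0, 73.0, 378.0]]
112 [[537.0, 64.0, 360.0], [538.0, 74.0, 358.0], [554.0, 74.0, 365.0]]
116 [[534.0, 66.0, 346.0], [538.0, 74.0, 345.0], [552.0, 76.0, 350.0]]
120 [[529.0, 70.0, 329.0], [534.0, 77.0, 330.0], [535.0, 87.0, 328.0]]
124 [[515.0, 79.0, 308.0], [538.0, 75.0, 319.0], [560.0, 72.0, 329.0]]
128 [[521.0, 75.0, 298.0], [544.0, 72.0, 309.0], [559.0, 73.0, 315.0]]
132 [[528.0, 72.0, 288.0], [536.0, 78.0, 290.0], [535.0, 89.0, 287.0]]
136 [[520.0, 77.0, 270.0], [532.0, 80.0, 274.0], [533.0, 91.0, 272.0]]
140 [[102.0, 332.0, -4.0], [114.0, 339.0, 0.0], [111.0, 356.0, -5.0]]
144 [[127.0, 317.0, -7.0], [132.0, 329.0, -8.0], [147.0, 334.0, -2.0]]
148 [[159.0, 298.0, -6.0], [174.0, 304.0, -0.0], [183.0, 313.0, 2.0]]
152 [[192.0, 279.0, -4.0], [205.0, 285.0, 1.0], [203.0, 301.0, -4.0]]
156 [[221.0, 262.0, -3.0], [222.0, 275.0, -6.0], [1638.0, -603.0, 948.0]]
```

View pics/crop3.png

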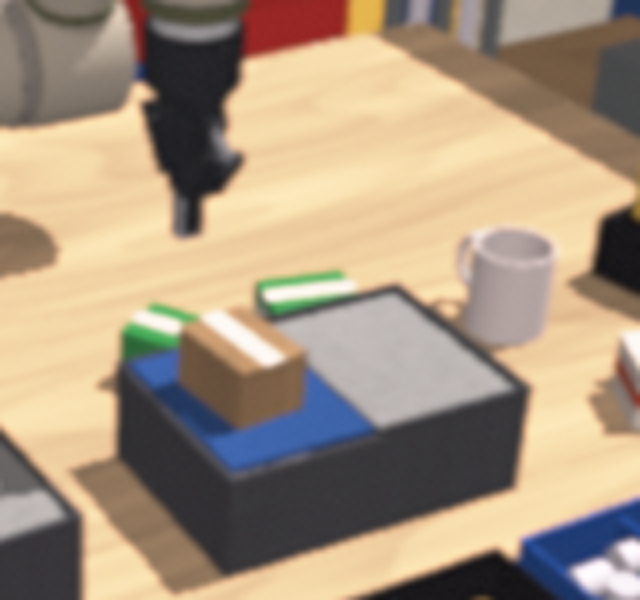

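The visible fingertip ends at row 139, which puts it near z≈265, while the reported TCP is 229. The x and y agree. I'll go down partway and look again, trusting the camera and the force reading.

```bash
python3 -m crank '{"dp":[[-0.1,0.2,-2],[0,0,-2],[0,0,-2],[0,0,-1],[0,0,0]],"delta_rot":[[0,0,0],[0,0,0],[0,0,0],[0,0,0],[0,0,0]],"claw":[255,255,255,255,255]}'
python3 - <<'E'
from h import *
p,d=save('scene','scene4.png'); m=camera_model('scene')
s=sense(); print(s['eef_pos'],s['force'])
c=np.linalg.inv(m['cam_to_world'])@np.append(s['eef_pos'],1); print('pred',m['cx']+m['fx']*c[0]/-c[2], m['cy']-m['fy']*c[1]/-c[2])
for v in range(140,172,2):
    print(v,[world('scene',m,u,v,d[v,u]).round(0).tolist() for u in (284,287,290)])
a=cv2.resize(cv2.cvtColor(p[80:230,240:400],cv2.COLOR_RGB2BGR),(400,375),interpolation=cv2.INTER_CUBIC)
p,d=capture('wrist'); b=cv2.resize(cv2.cvtColor(p,cv2.COLOR_RGB2BGR),(400,300)); 
o=np.zeros((375,800,3),np.uint8);o[:,:400]=a;o[:300,400:]=b;cv2.imwrite('pics/c4.png',o)
E
```

```text
time_s: 3.2
eef_pos: [517.3, 88.2, 158.0]
ee_rot: [-0.001, 0.721, 0.693, -0.001]
force: [0.4, 0.7, 0.1]
grip_width: 0.003
[517.98202149  88.13583144 159.09810244] [ 0.20225406 -0.24718055  0.28066261]
pred 285.68967214533507 165.4130252817861
140 [[533.0, 70.0, 264.0], [535.0, 79.0, 262.0], [528.0, 95.0, 255.0]]
142 [[528.0, 73.0, 253.0], [535.0, 79.0, 255.0], [538.0, 88.0, 254.0]]
144 [[526.0, 74.0, 245.0], [533.0, 81.0, 247.0], [560.0, 75.0, 261.0]]
146 [[519.0, 78.0, 234.0], [533.0, 81.0, 240.0], [558.0, 76.0, 253.0]]
148 [[521.0, 78.0, 228.0], [545.0, 74.0, 240.0], [558.0, 77.0, 246.0]]
150 [[522.0, 77.0, 221.0], [534.0, 81.0, 226.0], [535.0, 91.0, 224.0]]
152 [[524.0, 77.0, 215.0], [534.0, 81.0, 219.0], [527.0, 97.0, 211.0]]
154 [[521.0, 78.0, 206.0], [532.0, 83.0, 210.0], [535.0, 92.0, 209.0]]
156 [[525.0, 76.0, 201.0], [530.0, 84.0, 202.0], [527.0, 97.0, 196.0]]
158 [[521.0, 79.0, 191.0], [529.0, 86.0, 193.0], [244.0, 276.0, -5.0]]
160 [[331.0, 195.0, 53.0], [332.0, 208.0, 50.0], [486.0, 124.0, 153.0]]
162 [[342.0, 189.0, 52.0], [491.0, 110.0, 152.0], [498.0, 117.0, 154.0]]
164 [[352.0, 183.0, 50.0], [494.0, 108.0, 146.0], [506.0, 112.0, 152.0]]
166 [[365.0, 176.0, 51.0], [493.0, 108.0, 138.0], [509.0, 110.0, 146.0]]
168 [[439.0, 130.0, 95.0], [495.0, 108.0, 131.0], [515.0, 107.0, 142.0]]
170 [[457.0, 120.0, 99.0], [495.0, 108.0, 124.0], [513.0, 109.0, 133.0]]
```

View pics/c4.png

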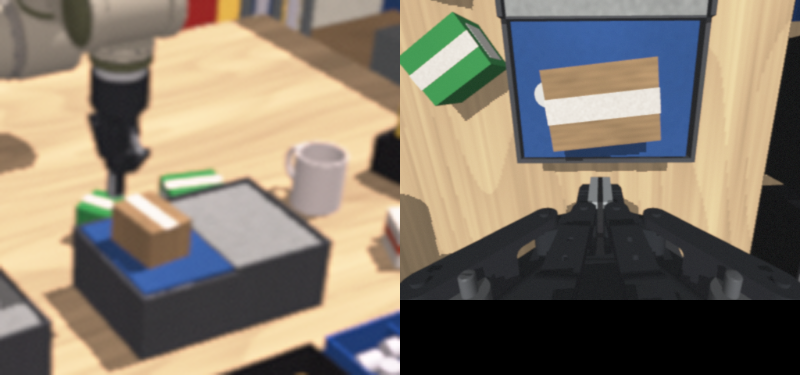

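Run:
```python
from h import *
m=camera_model('wrist'); p,d=save('wrist','w5.png'); print(np.round(m['T_tool_cam'],3).tolist(),{k:v for k,v in m.items() if k!='T_tool_cam'})
Ti=np.linalg.inv(m['T_tool_cam'])
for z in (0,-10,-20,-30,-40):
  for y in (-14,0,14):
    c=Ti@np.array([0,y,z,1.]); print(z,y,(m['cx']+m['fx']*c[0]/-c[2]).round(1), (m['cy']-m['fy']*c[1]/-c[2]).round(1),-c[2].round(1))
print(np.round(d[215:300:6,[240,250,256,262,272]],0))
cv2.imwrite('pics/w5c.png',cv2.resize(cv2.cvtColor(p[184:384,156:356],cv2.COLOR_RGB2BGR),(600,600),interpolation=cv2.INTER_CUBIC))
```

```text
[[-0.001, 0.961, 0.278, 70.275], [1.0, 0.0, 0.001, 0.029], [0.001, 0.278, -0.961, -175.063], [0.0, 0.0, 0.0, 1.0]] {'fx': 284.6336769880412, 'fy': 284.6336769880412, 'cx': 255.88929412135204, 'cy': 190.44672583763725}
0 -14 234.8 219.1 187.7
0 0 256.1 219.1 187.7
0 14 277.3 219.1 187.7
-10 -14 233.7 225.1 178.1
-10 0 256.1 225.1 178.1
-10 14 278.4 225.1 178.1
-20 -14 232.4 231.8 168.5
-20 0 256.1 231.8 168.5
-20 14 279.7 231.8 168.5
-30 -14 231.0 239.2 158.9
-30 0 256.1 239.2 158.9
-30 14 281.1 239.2 158.9
-40 -14 229.4 247.7 149.3
-40 0 256.1 247.7 149.3
-40 14 282.8 247.7 149.3
[[358. 357. 358. 359. 358.]
 [359. 358. 359. 360. 359.]
 [362. 148. 149. 148. 362.]
 [363. 142. 140. 141. 365.]
 [144. 134. 135. 134. 144.]
 [138. 129. 129. 128. 139.]
 [132. 124. 124. 125. 132.]
 [119. 118. 119. 119. 127.]
 [109. 118. 118. 112. 110.]
 [107. 108. 119. 108. 109.]
 [105. 109. 119. 106. 103.]
 [101. 110. 120. 106. 101.]
 [ 97. 111. 121. 109.  97.]
 [ 85. 110. 123. 111.  85.]
 [ 84. 112. 124. 110.  83.]]
```

View pics/w5c.png

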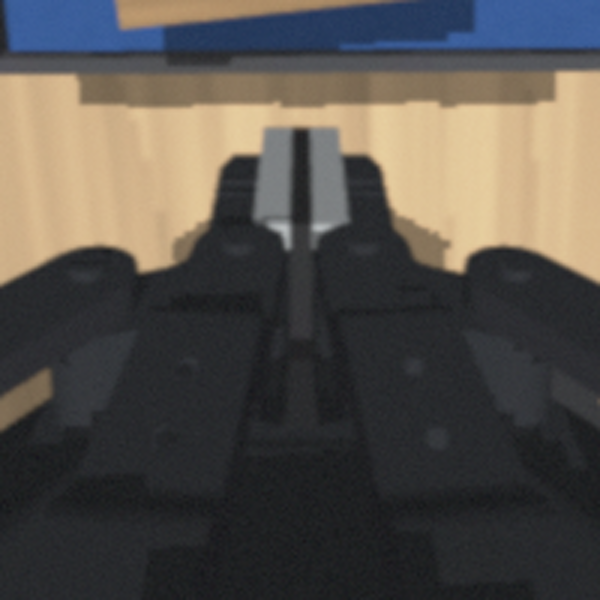

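Both cameras put the visible pad ends about 30 mm behind the reported TCP. A reported height of 106 is safe either way: it clears the lid if the state is right, and the pads still reach well below the carton top if the cameras are right.

```bash
python3 -m crank '{"dp":[[0,0,-1.5],[0,0,-1.5],[0,0,-1.2],[0,0,-1],[0,0,0],[0,0,0]],"delta_rot":[[0,0,0],[0,0,0],[0,0,0],[0,0,0],[0,0,0],[0,0,0]],"claw":[255,255,255,255,255,255]}'
python3 - <<'E'
from h import *
p,d=save('scene','scene6.png'); m=camera_model('scene')
s=sense(); print(s['eef_pos'],s['force'])
for v in range(150,182,2):
    print(v,[world('scene',m,u,v,d[v,u]).round(0).tolist() for u in (284,287,290)])
a=cv2.resize(cv2.cvtColor(p[120:220,250:350],cv2.COLOR_RGB2BGR),(400,400),interpolation=cv2.INTER_CUBIC)
p,d=capture('wrist'); b=cv2.resize(cv2.cvtColor(p,cv2.COLOR_RGB2BGR),(400,300)); 
o=np.zeros((400,800,3),np.uint8);o[:,:400]=a;o[:300,400:]=b;cv2.imwrite('pics/c6.png',o)
E
```

```text
time_s: 3.95
eef_pos: [518.3, 87.8, 107.2]
ee_rot: [0.0, 0.721, 0.693, 0.0]
force: [-0.4, -0.5, 0.7]
grip_width: -0.001
[518.46254574  87.80635881 107.43167667] [-0.06165594 -0.46824714  0.83660247]
150 [[538.0, 68.0, 231.0], [543.0, 76.0, 231.0], [559.0, 76.0, 239.0]]
152 [[539.0, 67.0, 225.0], [546.0, 74.0, 226.0], [551.0, 82.0, 227.0]]
154 [[533.0, 71.0, 214.0], [541.0, 78.0, 216.0], [543.0, 87.0, 214.0]]
156 [[535.0, 70.0, 208.0], [531.0, 84.0, 202.0], [565.0, 74.0, 222.0]]
158 [[529.0, 74.0, 196.0], [516.0, 93.0, 184.0], [564.0, 75.0, 214.0]]
160 [[529.0, 74.0, 189.0], [546.0, 75.0, 198.0], [563.0, 75.0, 206.0]]
162 [[528.0, 75.0, 181.0], [553.0, 71.0, 195.0], [559.0, 78.0, 196.0]]
164 [[526.0, 76.0, 172.0], [544.0, 77.0, 181.0], [535.0, 93.0, 172.0]]
166 [[526.0, 77.0, 164.0], [534.0, 83.0, 167.0], [511.0, 109.0, 147.0]]
168 [[525.0, 78.0, 156.0], [530.0, 86.0, 157.0], [509.0, 111.0, 138.0]]
170 [[530.0, 75.0, 152.0], [531.0, 86.0, 149.0], [511.0, 110.0, 132.0]]
172 [[526.0, 78.0, 142.0], [522.0, 92.0, 135.0], [515.0, 108.0, 127.0]]
174 [[473.0, 110.0, 95.0], [498.0, 107.0, 110.0], [1638.0, -603.0, 948.0]]
176 [[486.0, 103.0, 96.0], [499.0, 107.0, 102.0], [513.0, 109.0, 110.0]]
178 [[494.0, 98.0, 94.0], [505.0, 103.0, 99.0], [519.0, 106.0, 106.0]]
180 [[510.0, 88.0, 98.0], [511.0, 100.0, 95.0], [517.0, 108.0, 96.0]]
```

View pics/c6.png

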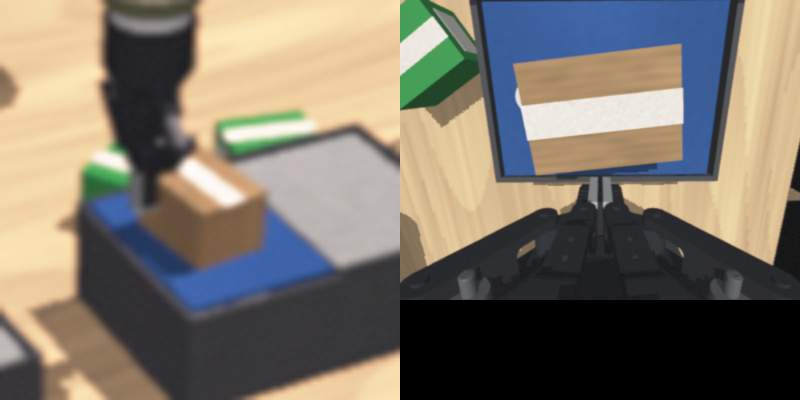

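```bash
python3 -m crank '{"dp":[[0,0,-0.4],[0,0.5,0],[0,0.5,0],[0.02,0.5,0],[0.02,0.5,0],[0.02,0.5,0],[0.02,0.5,0],[0.02,0.5,0],[0.02,0.5,0],[0.02,0.5,0]],"delta_rot":[[0,0,0],[0,0,0],[0,0,0],[0,0,0],[0,0,0],[0,0,0],[0,0,0],[0,0,0],[0,0,0],[0,0,0]],"claw":[255,255,255,255,255,255,255,255,255,255]}'
cat > look.py <<'E'
import sys
from h import *
f=sys.argv[1]
s=sense(); print(s['eef_pos'].round(1),s['force'].round(1))
p,d=capture('scene'); a=cv2.resize(cv2.cvtColor(p[120:220,250:390],cv2.COLOR_RGB2BGR),(420,300),interpolation=cv2.INTER_CUBIC)
p,d=capture('wrist'); b=cv2.resize(cv2.cvtColor(p,cv2.COLOR_RGB2BGR),(380,300))
cv2.imwrite('pics/'+f,np.hstack([a,b]))
E
python3 look.py c7.png
```

```text
time_s: 5.05
eef_pos: [519.5, 133.2, 102.8]
ee_rot: [0.0, 0.721, 0.693, 0.0]
force: [0.2, -1.2, -0.1]
grip_width: 0.003
[519.5 133.2 102.8] [ 0.2 -1.2 -0.1]
```

View pics/c7.png

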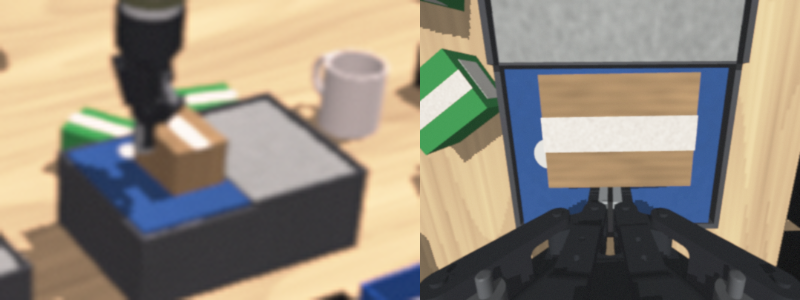

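The carton is flat against the tip, square to the case and upright. It still stands on the lid, so I'll keep pushing.

```bash
python3 -m crank '{"dp":[[0.02,0.6,0],[0.02,0.6,0],[0.02,0.6,0],[0.02,0.6,0],[0.02,0.6,0],[0.02,0.6,0],[0.02,0.6,0],[0.02,0.6,0],[0.02,0.6,0],[0.02,0.6,0]],"delta_rot":[[0,0,0],[0,0,0],[0,0,0],[0,0,0],[0,0,0],[0,0,0],[0,0,0],[0,0,0],[0,0,0],[0,0,0]],"claw":[255,255,255,255,255,255,255,255,255,255]}'
python3 look.py c8.png
```

```text
time_s: 6.15
eef_pos: [521.4, 193.4, 102.7]
ee_rot: [-0.0, 0.721, 0.693, -0.0]
force: [-1.0, -1.1, -1.4]
grip_width: -0.002
[521.4 193.4 102.7] [-1.  -1.1 -1.4]
```

View pics/c8.png

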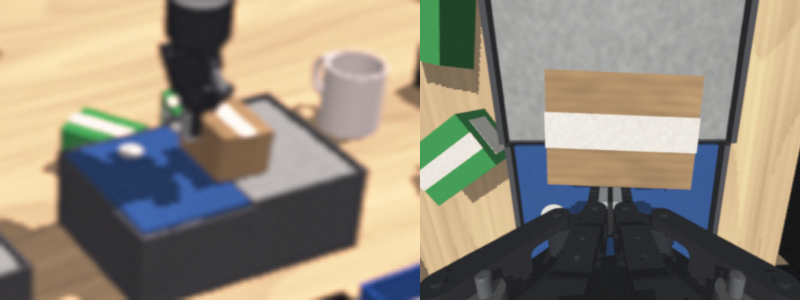

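The carton now straddles the seam, half on the deck, and is still upright. About 56 mm more to go.

```bash
python3 -m crank '{"dp":[[0.02,0.6,0],[0.02,0.6,0],[0.02,0.6,0],[0.02,0.6,0],[0.02,0.6,0],[0.02,0.6,0],[0.02,0.6,0],[0.02,0.6,0],[0.02,0.5,0],[0.02,0.3,0]],"delta_rot":[[0,0,0],[0,0,0],[0,0,0],[0,0,0],[0,0,0],[0,0,0],[0,0,0],[0,0,0],[0,0,0],[0,0,0]],"claw":[255,255,255,255,255,255,255,255,255,255]}'
python3 look.py c9.png
```

```text
time_s: 7.25
eef_pos: [523.4, 249.3, 102.8]
ee_rot: [-0.0, 0.721, 0.693, -0.0]
force: [-0.7, -0.9, -0.4]
grip_width: -0.001
[523.4 249.3 102.8] [-0.7 -0.9 -0.4]
```

View pics/c9.png

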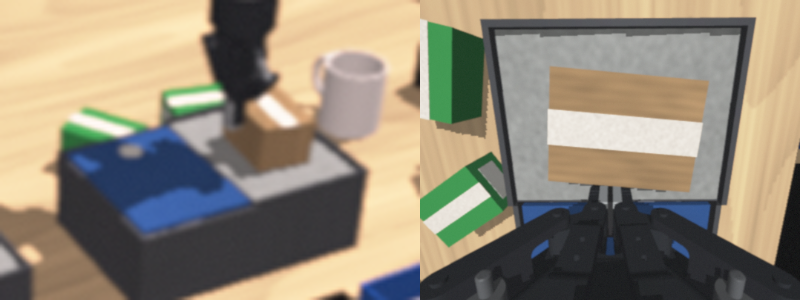

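The carton is fully on the deck, with a visible gap to the lid seam. Backing off now and moving above the dot.

```bash
python3 -m crank '{"dp":[[0,-1,0],[0,-2,0],[0,-2,1],[-1,-2,2],[-2,-1.6,2],[-2,-1,1.5],[-1,0,0],[0,0,0],[0,0,0],[0,0,0]],"delta_rot":[[0,0,0],[0,0,0],[0,0,0],[0,0,0],[0,0,0],[0,0,0],[0,0,0],[0,0,0],[0,0,0],[0,0,0]],"claw":[255,255,255,255,255,255,255,255,255,255]}'
python3 look.py c10.png
python3 - <<'E'
from h import *
from scipy.spatial.transform import Rotation as R
s=sense(); p,d=capture('wrist'); m=camera_model('wrist')
q=s['ee_rot']; T=np.eye(4);T[:3,:3]=R.from_quat(np.r_[q[1:],q[0]]).as_matrix();T[:3,3]=s['eef_pos']
mm=dict(m);mm['cam_to_world']=T@np.array(m['T_tool_cam'])
for r in pinpoint('wrist','blue_mark')[:2]:
    c=r['centre'];dd=d[int(round(c[1])),int(round(c[0]))];print('w',r['p'],c,world('w',mm,*c,dd).round(1))
p,d=save('scene','s10.png');m=camera_model('scene')
for r in pinpoint('scene','blue_mark')[:2]:
    c=r['centre'];dd=d[int(round(c[1])),int(round(c[0]))];print('s',r['p'],c,world('s',m,*c,dd).round(1))
p,d=save('top','t10.png');m=camera_model('top')
for r in pinpoint('top','blue_mark')[:2]:
    c=r['centre'];dd=d[int(round(c[1])),int(round(c[0]))];print('t',r['p'],c,world('t',m,*c,dd).round(1))
E
```

```text
time_s: 8.35
eef_pos: [463.7, 153.0, 167.0]
ee_rot: [-0.0, 0.721, 0.693, -0.0]
force: [-0.6, -0.1, -0.2]
grip_width: -0.002
[463.7 153.  167. ] [-0.6 -0.1 -0.2]
w 0.97 [258.4, 195.4] [465.5 149.1 101.5]
s 0.96 [296.0, 171.0] [480.1 153.8  98.1]
t 0.84 [214.1, 189.0] [435.3 102.9 513.6]
```

View pics/c10.png

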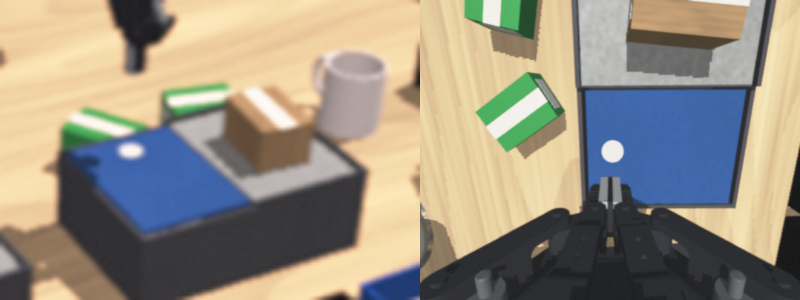

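View pics/t10.png

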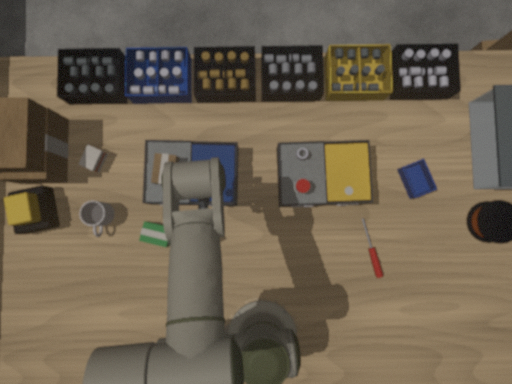

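The dot is clear at about (464,152), and the tip is above it. I'll descend first to reported z=106, then in small force-checked steps.

```bash
python3 -m crank '{"dp":[[0,-0.1,-1.5],[0,0,-1.5],[0,0,-1.5],[0,0,-1.3],[0,0,0],[0,0,0]],"delta_rot":[[0,0,0],[0,0,0],[0,0,0],[0,0,0],[0,0,0],[0,0,0]],"claw":[255,255,255,255,255,255]}'
for i in 1; do python3 -m crank '{"dp":[[0,0,-0.4],[0,0,-0.4],[0,0,0]],"delta_rot":[[0,0,0],[0,0,0],[0,0,0]],"claw":[255,255,255]}'; done
python3 look.py c11.png
```

```text
time_s: 9.35
eef_pos: [463.6, 151.8, 110.2]
ee_rot: [0.0, 0.721, 0.693, 0.0]
force: [-0.2, 0.1, -0.3]
grip_width: 0.0
time_s: 9.65
eef_pos: [463.2, 151.8, 101.5]
ee_rot: [-0.0, 0.721, 0.693, -0.0]
force: [0.6, 1.0, -0.4]
grip_width: 0.003
[463.2 151.8 101.5] [ 0.6  1.  -0.4]
```

View pics/c11.png

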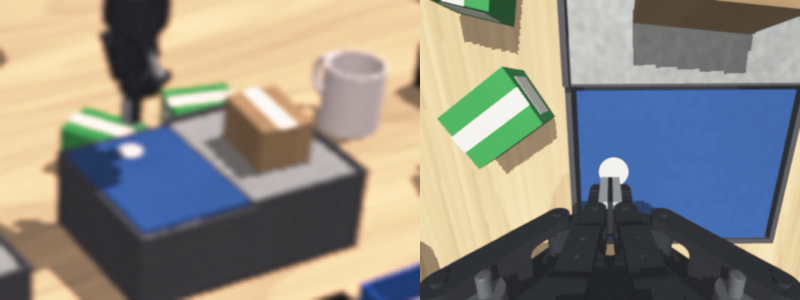

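The tip is plainly still about 30 mm above the dot and the force is zero, so the cameras were right. Continuing down.

```bash
python3 -m crank '{"dp":[[0,0,-0.5],[0,0,-0.5],[0,0,-0.5],[0,0,-0.3],[0,0,0]],"delta_rot":[[0,0,0],[0,0,0],[0,0,0],[0,0,0],[0,0,0]],"claw":[255,255,255,255,255]}'
python3 -m crank '{"dp":[[0,0,-0.3],[0,0,-0.3],[0,0,0]],"delta_rot":[[0,0,0],[0,0,0],[0,0,0]],"claw":[255,255,255]}'
python3 look.py c12.png
```

```text
time_s: 10.25
eef_pos: [463.2, 151.8, 83.2]
ee_rot: [-0.0, 0.721, 0.693, -0.0]
force: [-0.3, 0.4, 0.9]
grip_width: 0.001
time_s: 10.55
eef_pos: [463.2, 151.8, 77.4]
ee_rot: [-0.0, 0.721, 0.693, -0.0]
force: [0.5, 0.3, -0.8]
grip_width: -0.004
[463.2 151.8  77.4] [ 0.5  0.3 -0.8]
```

View pics/c12.png

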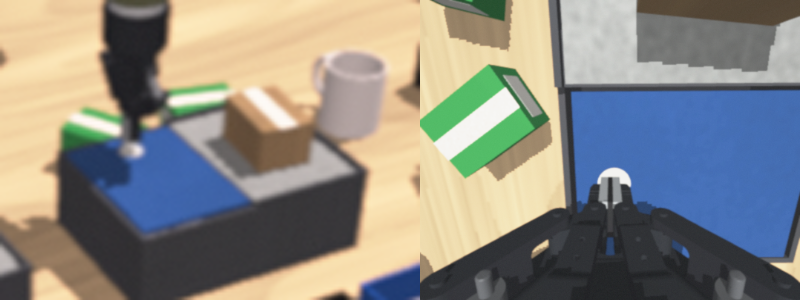

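```bash
python3 -m crank '{"dp":[[0,0,-0.2],[0,0,-0.2],[0,0,0]],"delta_rot":[[0,0,0],[0,0,0],[0,0,0]],"claw":[255,255,255]}'
python3 -m crank '{"dp":[[0,0,-0.2],[0,0,0]],"delta_rot":[[0,0,0],[0,0,0]],"claw":[255,255]}'
python3 -m crank '{"dp":[[0,0,-0.2],[0,0,0]],"delta_rot":[[0,0,0],[0,0,0]],"claw":[255,255]}'
```

```text
time_s: 10.95
eef_pos: [463.3, 151.8, 73.5]
ee_rot: [-0.0, 0.721, 0.693, -0.0]
force: [-0.6, 1.2, -0.7]
grip_width: -0.001
time_s: 11.15
eef_pos: [463.3, 151.8, 71.6]
ee_rot: [-0.0, 0.721, 0.693, -0.0]
force: [0.3, 0.3, -1.0]
grip_width: -0.004
time_s: 11.35
eef_pos: [463.3, 151.8, 69.6]
ee_rot: [-0.0, 0.721, 0.693, -0.0]
force: [1.4, -0.2, 0.3]
grip_width: 0.001
```

```bash
python3 -m crank '{"dp":[[0,0,-0.2],[0,0,0]],"delta_rot":[[0,0,0],[0,0,0]],"claw":[255,255]}'
python3 -m crank '{"dp":[[0,0,-0.2],[0,0,0]],"delta_rot":[[0,0,0],[0,0,0]],"claw":[255,255]}'
python3 look.py c13.png
```

```text
time_s: 11.55
eef_pos: [463.5, 151.8, 67.7]
ee_rot: [0.0, 0.721, 0.693, 0.0]
force: [-0.5, -0.1, 0.2]
grip_width: -0.002
time_s: 11.75
eef_pos: [463.5, 151.8, 66.0]
ee_rot: [0.0, 0.721, 0.693, 0.0]
force: [-1.2, -0.7, 4.7]
grip_width: 0.002
[463.5 151.8  66. ] [-1.2 -0.7  4.7]
```

View pics/c13.png

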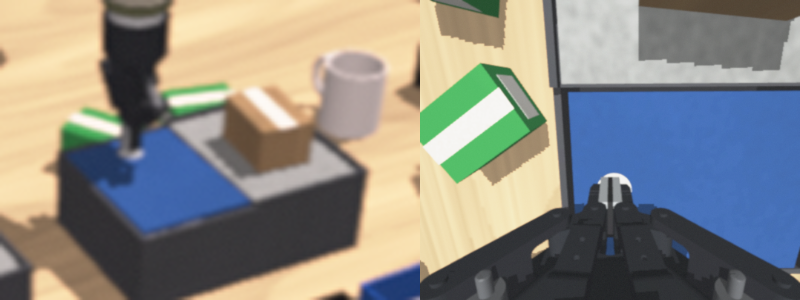

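The tip touched at reported z≈66.5, with 4.7 N. I'll press 7 mm further, which is past the catch and short of the hard stop.

```bash
python3 -m crank '{"dp":[[0,0,-0.2],[0,0,-0.2],[0,0,-0.1],[0,0,0]],"delta_rot":[[0,0,0],[0,0,0],[0,0,0],[0,0,0]],"claw":[255,255,255,255]}'
python3 -m crank '{"dp":[[0,0,-0.2],[0,0,0],[0,0,0]],"delta_rot":[[0,0,0],[0,0,0],[0,0,0]],"claw":[255,255,255]}'
```

```text
time_s: 12.25
eef_pos: [463.6, 151.8, 61.2]
ee_rot: [0.0, 0.721, 0.693, 0.0]
force: [-1.0, -0.9, 5.7]
grip_width: -0.002
time_s: 12.55
eef_pos: [463.6, 151.8, 59.2]
ee_rot: [0.0, 0.721, 0.693, 0.0]
force: [-1.7, -0.5, 6.1]
grip_width: -0.0
```

The dot is about 7 mm down with 6 N, still yielding. Backing off fast, up and towards the front.

```bash
python3 -m crank '{"dp":[[0,0,2],[0,0,3],[0,0,4],[0,0,4],[-1,0,4],[-2,0,3],[-2,0,0],[0,0,0],[0,0,0],[0,0,0]],"delta_rot":[[0,0,0],[0,0,0],[0,0,0],[0,0,0],[0,0,0],[0,0,0],[0,0,0],[0,0,0],[0,0,0],[0,0,0]],"claw":[255,255,255,255,255,255,255,255,255,255]}'
python3 -m crank '{"dp":[[-2,-2,0],[-3,-3,0],[-3,-3,0],[-3,-3,0],[-2,-2,0],[0,0,0],[0,0,0],[0,0,0],[0,0,0],[0,0,0]],"delta_rot":[[0,0,0],[0,0,0],[0,0,0],[0,0,0],[0,0,0],[0,0,0],[0,0,0],[0,0,0],[0,0,0],[0,0,0]],"claw":[255,255,255,255,255,255,255,255,255,255]}'
python3 - <<'E'
from h import *
p,d=save('scene','s14.png'); a=cv2.resize(cv2.cvtColor(p[100:290,110:410],cv2.COLOR_RGB2BGR),(800,507),interpolation=cv2.INTER_CUBIC);cv2.imwrite('pics/s14c.png',a)
p,d=save('top','t14.png');m=camera_model('top');np.save('t14.npy',d)
T=np.array(m['cam_to_world']);v,u=np.mgrid[0:384,0:512]
W=(np.stack([(u-m['cx'])/m['fx']*d,-(v-m['cy'])/m['fy']*d,-d,np.ones_like(d)],-1)@T.T)[...,:3]
c0=np.array([525.9,221.3]);R=np.array([[.9995,-.031],[.031,.9995]])
O=(W[...,:2]-c0)@R.T; z=W[...,2]
lid=(O[...,0]>-95)&(O[...,0]<92)&(O[...,1]>-130)&(O[...,1]<-10)&(z<250)&(d>0)
for x in range(-90,90,20):
    k=lid&(abs(O[...,0]-x)<10); print(x,k.sum(),np.median(z[k]).round(1) if k.any() else '')
k=(z>135)&(z<170)&(O[...,1]>5)&(O[...,1]<150)&(abs(O[...,0])<105)
r=cv2.minAreaRect(O[k].astype(np.float32));print('carton own',r,np.median(z[k]),O[k].min(0),O[k].max(0))
E
```

```text
time_s: 13.55
eef_pos: [413.9, 151.7, 258.1]
ee_rot: [-0.0, 0.721, 0.693, -0.0]
force: [-0.7, 1.1, 0.0]
grip_width: -0.006
time_s: 14.55
eef_pos: [283.7, 22.2, 258.6]
ee_rot: [-0.0, 0.721, 0.693, -0.0]
force: [-0.0, -1.4, 0.0]
grip_width: 0.001
-90 129 6.4
-70 371 166.4
-50 254 161.7
-30 261 152.7
-10 243 144.2
10 242 134.9
30 228 126.0
50 228 117.1
70 220 108.1
carton own ((2.164825439453125, 71.2491226196289), (66.23897552490234, 91.37565612792969), 84.84336853027344) 152.7797130588383 [-45.83107881  35.27862448] [ 49.60795768 107.0803167 ]
```

View pics/s14c.png

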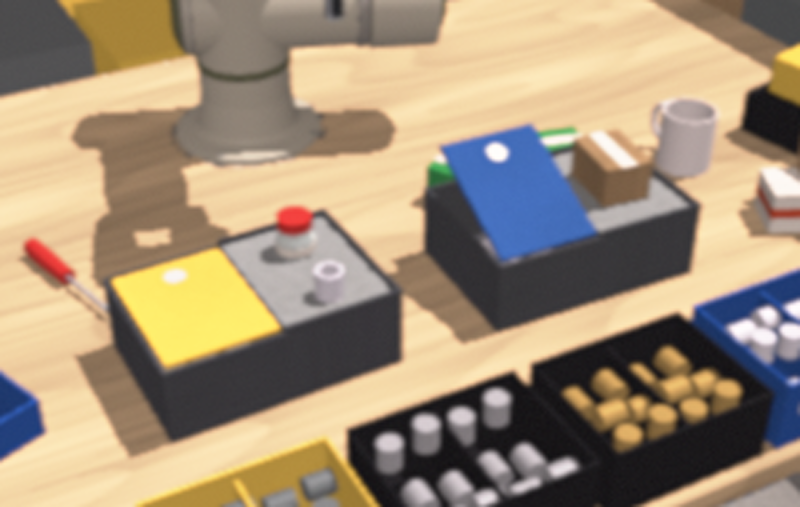

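View pics/t14.png

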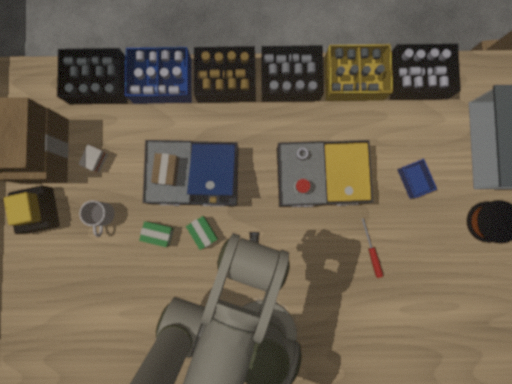

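The blue lid is ajar, with a slope of about 0.42 rad. The carton stands upright on the deck, 38 mm clear of the lid edge. The yellow lid is shut, the bystanders are where they were, and the robot is touching nothing.

```bash
python3 -c "
from rig import *
print(finish_job())"
```

```text
the job is handed in; nothing more can be done
None
```

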